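# Scan the orange cartridge in the reagent bay

### The job

Slide the clear guard of the reagent bay fully open, then pick up the handheld scanner and aim its window squarely at the middle of the label of the orange-capped cartridge from about 14 cm away, holding it steady there for at least a second. Then set the scanner gently back on its black mat, upright, wholly on it and lying along its length. Leave the guard open, and do not shift the cartridges or the other things on the bench.

Things in the scene. Friction and masses are not known exactly. Their poses are not given: they have to be found in the camera images.
- bay: Fixed white reagent bay with a blue foot band, 220 (x) x 360 (y) x 130 mm high, origin at the centre of its underside, z up. Its -x face (with a screen) faces the robot. The half at -y is an open-topped compartment (floor 12 mm above the table, walls 10 mm thick) holding two cartridges; the half at +y is a closed housing. Two tracks on its top (140 mm above the table) carry the guard.
- guard (a joint): Clear flat guard with grey edges, 206 (x) x 172 (y) x 6 mm, its upper face 138 mm above the table. It slides along the bay's +y: 0 m = shut over the compartment, 0.16 m = fully open at its stop over the closed housing. About 2 N of friction; it stays where it is left.
- guard_handle (a point): Black upright fin in the middle of the guard, 75 mm along the bay's x, 14 mm thick along the bay's y, rising 42 mm above the guard's upper face to 180 mm above the table. The point lies in the middle of the fin, 164 mm above the table; axes as the bay's.
- cartridge_orange: Loose white reagent cartridge with an orange round cap and orange foot band, 90 (x) x 62 (y) mm, 107 mm high with its cap, standing on the compartment's floor. Origin at the centre of its underside, z up. Its upper front slopes at 45 degrees, facing its own -x (towards the robot) and up, and carries the label. The one to scan.
- label_orange (a point): Centre of the white 50 x 50 mm label with black bars on the orange cartridge's sloping face, 71 mm above the cartridge's underside and 21 mm towards its -x from its origin. z axis = outward normal of the label (up and towards the robot, 45 degrees above level); y axis = up the slope.
- cartridge_blue: The same cartridge with a blue cap and foot band, beside the orange one in the compartment; either may be on either side. Not to be scanned.
- scanner: Loose handheld scanner, 0.2 kg, 182 mm long (x, from -90 to +92 mm), 50 mm wide, 71 mm high, lying upright on its mat. Origin on its underside at mid length, z up. Grey handle: straight, 34 mm wide (y), 40 mm high, from x = -90 to +40 mm. Yellow head at the +x end, turned 45 degrees down, with the window on its face.
- scanner_grip (a point): Grip point on the scanner's handle near its centre of mass, 12 mm behind (-x of) the origin, 24 mm above the underside, 28 mm above the table at rest; axes as the scanner's (x towards the head, z up).
- scanner_window (a point): Centre of the scanner's black window with a red strip, on the head's front-lower face, 71 mm ahead (+x) of the scanner's origin and 20 mm above its underside. z axis = aiming direction, forward (+x) and 45 degrees down when the scanner is level; y axis = the scanner's y.
- scanner_mat: Fixed black rubber mat, 240 (x) x 120 (y) x 4 mm, the scanner's place; origin at the centre of its underside. It may be to the robot's left or right.
- tube_rack: Loose green rack, 200 x 80 mm and 87 mm high with its capped tubes; origin at the centre of its underside. It stands on the other side of the robot from the mat. Leave alone.
- wash_bottle: Loose white bottle with a blue cap, 70 mm across, 160 mm high; origin at the centre of its underside. Leave alone.
- amber_jar: Loose amber jar, 72 mm across, 100 mm high; origin at the centre of its underside. Leave alone.
- timer: Loose flat white timer, 60 x 90 x 18 mm; origin at the centre of its underside. Leave alone.
Mind the look-alikes: they are no part of the job. What is shaped like the scanner but pink or turquoise is not meant.

How it is judged:
On the way, in this order (a step that is already met when the one before it is completed fails the run):
1. the guard is fully open (within 10 mm of its stop) (value of joint guard above 0.15 m), for 0.2 s.
2. with the guard open, the scanner is held still 1 s, 100 to 180 mm from the orange cartridge's label, aimed within 20 mm of its centre each way and within 20 degrees of square (z of label_orange in the frame of scanner_window between 0.1 and 0.18 m and x of label_orange in the frame of scanner_window between -0.02 and 0.02 m and y of label_orange in the frame of scanner_window between -0.02 and 0.02 m and z of scanner_window in the frame of label_orange above 0.05 m and angle between the z axis of scanner_window and the z axis of label_orange, either way round below 0.35 rad and linear speed of scanner below 0.03 m/s and angular speed of scanner below 0.3 rad/s and value of joint guard above 0.15 m), for 1 s.
At the end, for the whole second after the job is handed in: The scanner lies released and at rest on its mat, upright (within 0.1 rad), its middle within 35 mm along and 40 mm across of the mat's middle, along the mat within 0.4 rad (either way round); the guard is open to within 10 mm of its stop; both cartridges are within 12 mm of where they began (value of joint guard above 0.15 m and distance of each of cartridge_orange, cartridge_blue from where it was at the start of the episode below 0.012 m and x of scanner in the frame of scanner_mat between -0.035 and 0.035 m and y of scanner in the frame of scanner_mat between -0.04 and 0.04 m and z of scanner in the frame of scanner_mat between 0 and 0.009 m and angle between the x axis of scanner and the x axis of scanner_mat, either way round below 0.4 rad and angle between scanner's own z axis and vertical below 0.1 rad and linear speed of scanner below 0.02 m/s); the robot touches nothing.
It fails at once if a cartridge is shifted by more than 12 mm (not (distance of cartridge_orange from where it was at the start of the episode below 0.012 m) or not (distance of cartridge_blue from where it was at the start of the episode below 0.012 m)).
It fails at once if the tube rack, a bottle or the timer is shifted by more than 20 mm (distance of any of tube_rack, wash_bottle, amber_jar, timer from where it was at the start of the episode above 0.02 m).
It fails at once if the scanner is let fall (over 0.5 m/s, out of the fingers: a drop of some 13 mm) (linear speed of scanner above 0.5 m/s and contact force between scanner and the fingers below 0.1 N).
It fails at once if the scanner is pressed on its mat with over 100 N (contact force between scanner and scanner_mat above 100 N).
It also fails if it takes over 61 s, if anything falls off the work surface, if the arm or the gripper's body presses on something with over 40 N, if the wrist force passes 120 N, or if a joint passes its speed limit or range.

### The arm

A 7-joint arm with a two-finger parallel gripper is mounted at the origin on the work surface. World frame = base frame: x ahead of the robot, y to its left, z up, the work surface at z = 0. Lengths are in m, angles in rad, forces in N, time in s.
With the tool pointing down it reaches from about 0.35 to 0.9 m from the base axis. Payload 19.9 kg.
Tool frame: the origin (TCP) lies at the very end of the fingers, on their centre line; the grasp point (between the pads) lies 19 mm behind it (bot.grip_depth is the distance from the TCP to the grasp point, in m); z points along the fingers, y is the line along which they close (so a half turn about z gives the same grasp; the last joint's range is limited). The gripper opens to 85 mm and grips with 20 to 120 N. Pads are 22 mm wide; open, the fingers measure 114 mm over their backs; the gripper's body (76 mm by 85 mm) begins 54 mm behind the grasp point. The pads swing forward as they close: fully open they stand 13 mm farther back than shut.
Start: joints at [-1.25, 0.417, -0.01, 1.614, 0.005, 1.111, -0.053], TCP at [0.222, 0.584, 0.231] pointing down, gripper open.
Joint ranges: [-2.81, 2.81], [-0.39, 2.02], [-1.27, 1.25], [0.06, 2.57], [-1.19, 4.33], [0.19, 2], [-2.82, 2.82]. Speed limits (rad/s): [1.89, 1.89, 2.39, 2.39, 3.01, 3.01, 3.01].

### API

Orientations are given as a unit quaternion [w, x, y, z].
In Python, from workcell import get_state, optics, close_job, bot gives the robot as it stands. The module is installed in compiled form; this text tells all that it offers.
- The arm moves only by the tool jog_arm, never from a script. Its argument "deltas" is a list that holds one entry, the list of rows, each a list of 7 numbers: the closure, from -1 (fully open) to 1 (shut), then the shift along the tool's x, y, z in mm, then the turn, a rotation vector about the tool's x, y, z in degrees. A call has 1 to 10 rows; each row shifts and turns the commanded pose from where the row before left it, along the tool's axes as they then stand; what a row does not reach is not made up. A row lasts 1/12 s, in which the tool goes at most 41.7 mm and 7.16 degrees, less where a joint would pass 70% of its speed; a pose out of reach is approached as far as the arm can. A call is refused whole if a number of a shift passes 41.7 or a number of a turn 7.16, either way. A call with a gripper value outside its range is refused whole. The fingers move at their own pace and stop on an object; "force" is the grip in N (left out, the last holds). Time passes only in rows, so rows that do not move let the fingers close. It gives the time, the measured TCP pose, the force, the opening and the grip force at its end, in the units of the state.
- get_state(): the state, without advancing time (a new reading comes with each control period).
- optics.snapshot(name): name is "scene" or "top" or "wrist"; returns the picture (400x640x3 uint8, red, green, blue); there is no depth.
- optics.camera_info(name): a dict with "intrinsics" (3x3 intrinsics, pixels), "dist" ([k1, k2, p1, p2, k3] as OpenCV has them; the pictures are not rectified), "extrinsics" (4x4, takes a point from camera to world coordinates). Camera axes: x right, y down, z forward; pixel columns grow to the right and rows downward; lengths in m; the calibration is good to about 2 mm. A picture is of the moment at which its call begins: read the wrist's pose just before it. camera_info takes no time and is no camera call; for the wrist camera it gives the pose at the moment of the call.
- close_job(): hands the job in; it is judged then, once.
The state is a dict: "t": time; "joint_positions": joint angles; "joint_vel": joint speeds; "effort": joint torques, N m; "tcp_pos": TCP position; "tcp_rot": TCP orientation; "ft_force": force on the tool from outside, world axes, zero at the start; "torque": the same for the moment, N m; "finger_gap": opening from 0.0 (shut) to 1.0 (fully open); "finger_force": force on a finger pad.
Only numpy, scipy, OpenCV 4.12 (cv2) and the standard library are available. Lean on these libraries where they do the work, as an engineer would, in place of code of your own. Each camera call takes 0.05 s, during which the arm holds its last target. There are 200 camera calls.

## Working session

There is one attempt and no reset: what is moved stays moved. The work goes in short steps, Python scripts to look and compute and a tool call to move; the robot and the scene stay as the last step left them, time stands still between calls to the robot, and variables do not carry over. Pictures are saved under pics/ and viewed, at most 10 in all, crops included, and the job is handed in when it is done.

Besides the shell and the picture viewer there is one more tool, called after ">>>" by a JSON object that holds its "method" and its "body". jog_arm: Moves the arm, as the interface text tells. Its arguments: {"type":"object","properties":{"deltas":{"type":"array","items":{"type":"array","items":{"type":"array","items":{"type":"number"}}}},"force":{"type":"number"}},"required":["deltas"]}

```bash
mkdir -p pics; python3 - <<'E'
from workcell import get_state, optics, bot
import cv2,numpy as np
for n in ("scene","top"):
    im=optics.snapshot(n); cv2.imwrite(f"pics/{n}0.png",im[:,:,::-1])
    c=optics.camera_info(n); print(n,np.round(c["intrinsics"],1).tolist(),c["dist"],np.round(c["extrinsics"],3).tolist())
s=get_state(); print({k:np.round(v,3).tolist() for k,v in s.items()}); print(bot.grip_depth)
E
```

```text
scene [[375.2, 0.0, 318.8], [0.0, 375.2, 194.6], [0.0, 0.0, 1.0]] [-0.03079706  0.          0.          0.          0.        ] [[0.799, 0.356, -0.484, 0.921], [0.601, -0.452, 0.659, -0.644], [0.016, -0.818, -0.575, 0.681], [0.0, 0.0, 0.0, 1.0]]
top [[402.4, 0.0, 319.7], [0.0, 402.4, 201.5], [0.0, 0.0, 1.0]] [-0.02187515  0.          0.          0.          0.        ] [[0.01, -0.983, 0.185, 0.24], [-0.999, -0.016, -0.032, 0.008], [0.034, -0.185, -0.982, 1.064], [0.0, 0.0, 0.0, 1.0]]
{'t': 0.1, 'joint_positions': [-1.249, 0.418, -0.01, 1.614, 0.005, 1.111, -0.053], 'joint_vel': [-0.001, -0.002, 0.0, 0.001, -0.002, -0.001, -0.001], 'effort': [0.001, -86.581, 0.68, -43.564, 0.019, 0.005, -0.0], 'tcp_pos': [0.222, 0.584, 0.231], 'tcp_rot': [-0.0, 0.18, 0.984, -0.001], 'ft_force': [0.309, 0.29, 1.278], 'torque': [0.038, -0.018, -0.024], 'finger_force': 0.0, 'finger_gap': 1.003}
0.0187
```

View pics/scene0.png

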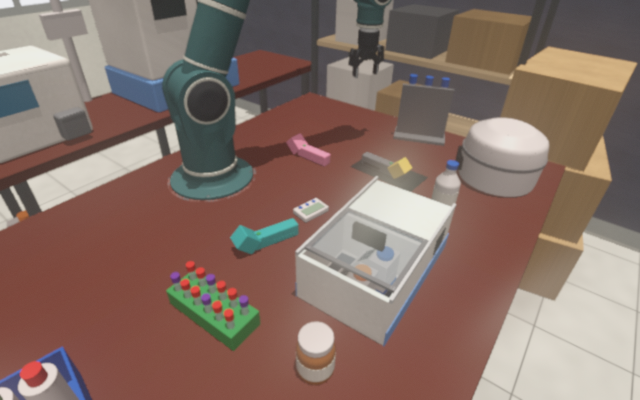

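View pics/top0.png

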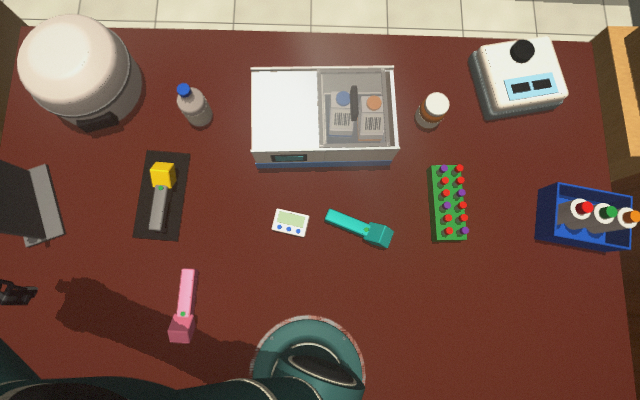

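The scene picture shows the arm, the bay and the bench. In the top picture, the scanner-shaped candidates are:
- yellow head with grey handle on the black mat, at (160,195)
- pink, at (184,305)
- turquoise, at (360,228)

The yellow and grey one on the mat fits the description. The bay is at (323,115), its fin at (354,103), the orange cap at (374,103) and the blue cap at (343,99). I'll confirm these in enlarged crops.

```bash
python3 - <<'E'
import cv2,numpy as np
im=cv2.imread("pics/top0.png")
a=cv2.resize(im[140:250,120:210],None,fx=5,fy=5,interpolation=cv2.INTER_CUBIC)
b=cv2.resize(im[55:175,242:407],None,fx=4.8,fy=4.8,interpolation=cv2.INTER_CUBIC)
cv2.imwrite("pics/a.png",a);cv2.imwrite("pics/b.png",b)
E
```

```text
(no output)
```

View pics/a.png

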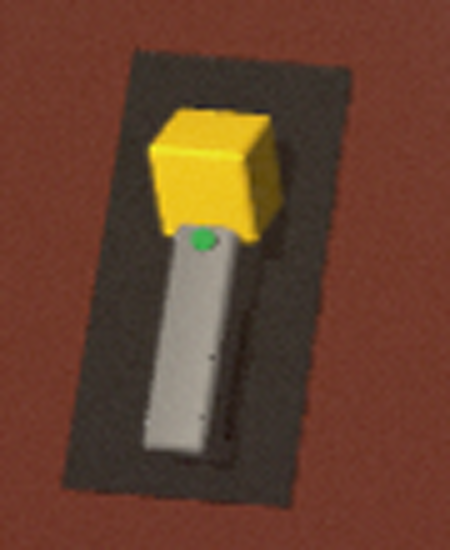

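View pics/b.png

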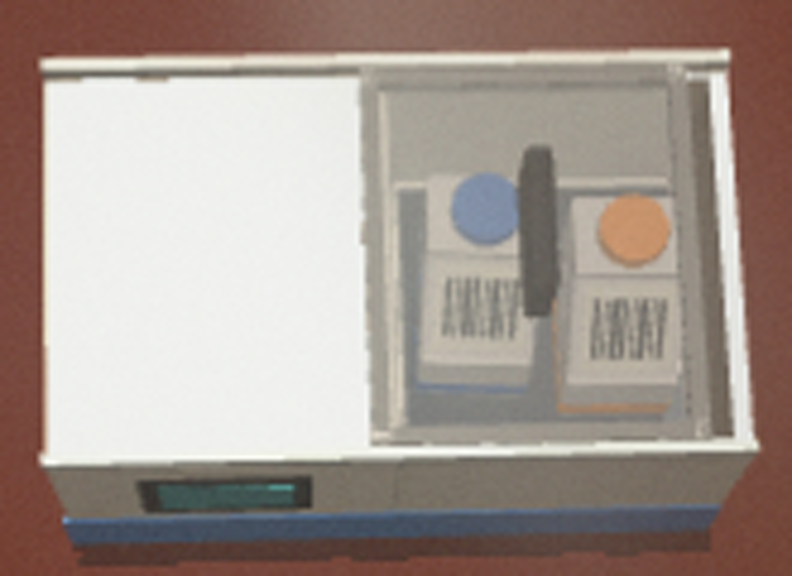

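```bash
cat > h.py <<'E'
import cv2,numpy as np
from workcell import optics
def px2w(uv,z,cam="top"):
    c=optics.camera_info(cam); uv=np.array(uv,float).reshape(-1,1,2)
    n=cv2.undistortPoints(uv,np.array(c["intrinsics"]),np.array(c["dist"])).reshape(-1,2)
    E=np.array(c["extrinsics"]); d=np.c_[n,np.ones(len(n))]@E[:3,:3].T; o=E[:3,3]
    return o+d*((np.broadcast_to(z,len(n))-o[2])/d[:,2])[:,None]
def w2px(p,cam="top"):
    c=optics.camera_info(cam);E=np.linalg.inv(c["extrinsics"])
    return cv2.projectPoints(np.array(p,float),cv2.Rodrigues(E[:3,:3])[0],E[:3,3],np.array(c["intrinsics"]),np.array(c["dist"]))[0].reshape(-1,2)
E
python3 - <<'E'
from h import *
np.set_printoptions(precision=4,suppress=True)
A=lambda l:np.array(l)/5+[120,140]-0.4
B=lambda l:np.array(l)/4.8+[242,55]-0.4
m=px2w(A([(135,50),(352,70),(292,507),(65,487)]),.004);print("mat",m[:,:2].tolist(),m.mean(0), np.linalg.norm(m[0]-m[3]),np.linalg.norm(m[0]-m[1]))
d=(m[0]+m[1]-m[2]-m[3]);print("mat yaw",np.degrees(np.arctan2(d[1],d[0])))
h=px2w(A([(145,447),(205,452),(175,232),(237,238),(203,238)]),.044);print("handle\n",h)
t=px2w(A([(180,110),(270,115),(245,155),(150,148)]),.075);print("head top\n",t)
b=px2w(B([(42,60),(728,50),(758,445),(43,460)]),.140);print("bay\n",b,b.mean(0))
g=px2w(B([(362,70),(685,66),(710,438),(372,443)]),.138);print("guard\n",g)
print("fin top far/near(z.138)",px2w(B([(537,147),(537,316),(555,230),(520,230)]),[.18,.138,.18,.138]))
print("lab O",px2w(B([(629,328),(595,298),(667,300),(661,360),(590,357)]),[.083,.1,.1,.065,.065]))
print("cap O,B",px2w(B([(633,229),(486,208)]),.119))
print("lab B",px2w(B([(482,308)]),.083))
E
```

```text
mat [[0.5757458283141168, 0.4458607334793235], [0.5665756161700124, 0.3277360210781547], [0.32896716670403414, 0.3425325659757825], [0.3376948472362172, 0.461092269023808]] [0.4522 0.3943 0.004 ] 0.23853777325026201 0.11848012690163155
mat yaw -3.612252926300125
handle
 [[0.3548 0.4058 0.044 ]
 [0.3527 0.3755 0.044 ]
 [0.4659 0.4001 0.044 ]
 [0.4633 0.3682 0.044 ]
 [0.463  0.3856 0.044 ]]
head top
 [[0.5221 0.3911 0.075 ]
 [0.5203 0.3458 0.075 ]
 [0.4993 0.3567 0.075 ]
 [0.5021 0.4044 0.075 ]]
bay
 [[ 0.7513  0.1539  0.14  ]
 [ 0.7673 -0.2042  0.14  ]
 [ 0.5505 -0.2137  0.14  ]
 [ 0.5352  0.1441  0.14  ]] [ 0.6511 -0.03    0.14  ]
guard
 [[ 0.7512 -0.012   0.138 ]
 [ 0.7586 -0.1816  0.138 ]
 [ 0.5543 -0.1898  0.138 ]
 [ 0.548  -0.0192  0.138 ]]
fin top far/near(z.138) [[ 0.689  -0.0982  0.18  ]
 [ 0.6174 -0.1026  0.138 ]
 [ 0.6453 -0.1068  0.18  ]
 [ 0.664  -0.0942  0.138 ]]
lab O [[ 0.6342 -0.159   0.083 ]
 [ 0.6438 -0.1382  0.1   ]
 [ 0.6436 -0.1767  0.1   ]
 [ 0.6233 -0.1794  0.065 ]
 [ 0.6241 -0.1403  0.065 ]]
cap O,B [[ 0.6749 -0.1559  0.119 ]
 [ 0.6847 -0.0784  0.119 ]]
lab B [[ 0.6437 -0.0794  0.083 ]]
```

Confirmed: the yellow and grey scanner lies on the black mat, and the orange-capped cartridge is the right-hand one in the picture (-y side). First I'll turn to the bay's axes and go over the fin.

>>> {"method": "jog_arm", "body": {"deltas": [[[-1, 0, 0, 0, 0, 0, -5.8], [-1, 0, 0, 0, 0, 0, -5.8], [-1, 0, 0, 0, 0, 0, -5.8], [-1, 0, 0, 0, 0, 0, -5.8], [-1, -17, -30, 0, 0, 0, 0], [-1, -17, -30, 0, 0, 0, 0], [-1, -17, -30, 0, 0, 0, 0], [-1, -17, -30, 0, 0, 0, 0], [-1, -17, -30, 0, 0, 0, 0], [-1, -17, -30, 0, 0, 0, 0]]], "force": 40}}

```text
t: 0.93
tcp_pos: [0.3318, 0.4071, 0.2311]
tcp_rot: [-0.0, -0.021, 1.0, -0.0]
ft_force: [0.4, 1.6, 0.1]
finger_gap: 0.997
finger_force: 0.0
```

>>> {"method": "jog_arm", "body": {"deltas": [[[-1, -17, -30, 0, 0, 0, 0], [-1, -17, -30, 0, 0, 0, 0], [-1, -17, -30, 0, 0, 0, 0], [-1, -17, -30, 0, 0, 0, 0], [-1, -17, -30, 0, 0, 0, 0], [-1, -17, -30, 0, 0, 0, 0], [-1, -17, -30, 0, 0, 0, 0], [-1, -17, -30, 0, 0, 0, 0], [-1, -17, -30, 0, 0, 0, 0], [-1, -17, -30, 0, 0, 0, 0]]]}}

```text
t: 1.77
tcp_pos: [0.5143, 0.1146, 0.2312]
tcp_rot: [-0.0, -0.021, 1.0, -0.0]
ft_force: [1.1, 0.0, 0.6]
finger_gap: 1.0
finger_force: 0.0
```

>>> {"method": "jog_arm", "body": {"deltas": [[[-1, -17, -30, 0, 0, 0, 0], [-1, -17, -30, 0, 0, 0, 0], [-1, -17, -30, 0, 0, 0, 0], [-1, -15, -22, 0, 0, 0, 0], [-1, 0, 0, 0, 0, 0, 0], [-1, 0, 0, 0, 0, 0, 0]]]}}

```text
t: 2.27
tcp_pos: [0.5846, 0.0056, 0.2307]
tcp_rot: [-0.0, -0.02, 1.0, -0.0]
ft_force: [0.5, 1.4, -0.1]
finger_gap: 1.003
finger_force: 0.0
```

```bash
cat >> h.py <<'E'
from scipy.spatial.transform import Rotation as R
from workcell import get_state
def go(x,y,z,yaw):
    "tool-frame shift (mm) to a TCP target with tool down, x towards robot, y at yaw (deg) from world y; turn in deg"
    s=get_state();r=R.from_quat(s["tcp_rot"],scalar_first=True)
    yw=np.radians(yaw);T=R.from_matrix(np.array([[-np.cos(yw),-np.sin(yw),0],[-np.sin(yw),np.cos(yw),0],[0,0,-1]]))
    d=np.array([x,y,z])-s["tcp_pos"]
    print("tcp",np.round(s["tcp_pos"],4),"t",round(s["t"],2),"turn",np.round((r.inv()*T).as_rotvec(True),2),"shift before turn",np.round(r.inv().apply(d)*1e3,1),"after",np.round(T.inv().apply(d)*1e3,1))
E
python3 -c "
from h import *
go(.653,-.1005,.152,2.5)"
```

```text
tcp [0.5846 0.0056 0.2307] t 2.27 turn [-0.04 -0.06 -0.23] shift before turn [ -64.2 -108.7   78.7] after [ -63.7 -109.    78.7]
```

>>> {"method": "jog_arm", "body": {"deltas": [[[-1, -16, -27, 0, 0, 0, -0.2], [-1, -16, -27, 0, 0, 0, 0], [-1, -16, -27, 0, 0, 0, 0], [-1, -16, -28, 0, 0, 0, 0], [-1, 0, 0, 25, 0, 0, 0], [-1, 0, 0, 25, 0, 0, 0], [-1, 0, 0, 20, 0, 0, 0], [-1, 0, 0, 8, 0, 0, 0], [1, 0, 0, 0, 0, 0, 0], [1, 0, 0, 0, 0, 0, 0]]]}}

```text
t: 3.1
tcp_pos: [0.6534, -0.0983, 0.154]
tcp_rot: [0.0, -0.023, 1.0, 0.0]
ft_force: [-0.1, -0.1, 1.2]
finger_gap: 0.749
finger_force: 0.0
```

>>> {"method": "jog_arm", "body": {"deltas": [[[1, 0, 0, 0, 0, 0, 0], [1, 0, 0, 0, 0, 0, 0], [1, 0, 0, 0, 0, 0, 0], [1, 0, 0, 0, 0, 0, 0]]]}}

```text
t: 3.43
tcp_pos: [0.6536, -0.0991, 0.1543]
tcp_rot: [0.001, -0.023, 1.0, -0.0]
ft_force: [-4.9, -0.4, 19.0]
finger_gap: 0.155
finger_force: 42.7
```

>>> {"method": "jog_arm", "body": {"deltas": [[[1, 0, 8, 0, 0, 0, 0], [1, 0, 16, 0, 0, 0, 0], [1, 0, 20, 0, 0, 0, 0], [1, 0, 20, 0, 0, 0, 0], [1, 0, 20, 0, 0, 0, 0], [1, 0, 20, 0, 0, 0, 0], [1, 0, 16, 0, 0, 0, 0], [1, 0, 10, 0, 0, 0, 0], [1, 0, 5, 0, 0, 0, 0], [1, 0, 5, 0, 0, 0, 0]]]}}

```text
t: 4.27
tcp_pos: [0.6478, 0.0391, 0.1543]
tcp_rot: [0.001, -0.022, 1.0, -0.001]
ft_force: [5.9, -26.4, 2.2]
finger_gap: 0.155
finger_force: 41.1
```

>>> {"method": "jog_arm", "body": {"deltas": [[[1, 0, 3, 0, 0, 0, 0], [1, 0, 3, 0, 0, 0, 0], [1, 0, 0, 0, 0, 0, 0]]]}}

```text
t: 4.52
tcp_pos: [0.6478, 0.0391, 0.1543]
tcp_rot: [0.001, -0.02, 1.0, -0.004]
ft_force: [6.4, -34.9, 4.5]
finger_gap: 0.153
finger_force: 41.3
```

The guard came up against something after 138 mm. I'll release, rise and check.

>>> {"method": "jog_arm", "body": {"deltas": [[[1, 0, -6, 0, 0, 0, 0], [-1, 0, 0, 0, 0, 0, 0], [-1, 0, 0, 0, 0, 0, 0], [-1, 0, 0, 0, 0, 0, 0], [-1, 0, 0, 0, 0, 0, 0], [-1, 0, 0, -20, 0, 0, 0], [-1, 0, 0, -30, 0, 0, 0], [-1, 0, 0, -30, 0, 0, 0], [-1, 20, 20, 0, 0, 0, 0], [-1, 20, 30, 0, 0, 0, 0]]]}}

```text
t: 5.35
tcp_pos: [0.6053, 0.087, 0.2349]
tcp_rot: [0.001, -0.021, 1.0, -0.0]
ft_force: [1.5, 1.2, -0.6]
finger_gap: 1.0
finger_force: 0.0
```

>>> {"method": "jog_arm", "body": {"deltas": [[[-1, 22, 34, 0, 0, 0, 2], [-1, 22, 34, 0, 0, 0, 2], [-1, 22, 34, 0, 0, 0, 2], [-1, 22, 34, 0, 0, 0, 0], [-1, 22, 34, 0, 0, 0, 0], [-1, 22, 34, 0, 0, 0, 0], [-1, 10, 30, 0, 0, 0, 0]]]}}

```text
t: 5.93
tcp_pos: [0.4664, 0.3295, 0.2335]
tcp_rot: [-0.0, 0.028, 1.0, 0.0]
ft_force: [1.5, 0.6, 0.8]
finger_gap: 0.997
finger_force: 0.0
```

```bash
python3 - <<'E'
from h import *
yw=np.radians(-3.5)
go(.4315,.386,.012,-3.5)
im=optics.snapshot("top")[:,:,::-1].copy()
c=cv2.resize(im[55:175,242:407],None,fx=4.8,fy=4.8,interpolation=cv2.INTER_CUBIC);cv2.imwrite("pics/c.png",c)
E
```

```text
tcp [0.4664 0.3295 0.2335] t 5.93 turn [ 0.04 -0.05  0.28] shift before turn [ 37.8  54.3 221.6] after [ 38.3  54.3 221.5]
```

View pics/c.png

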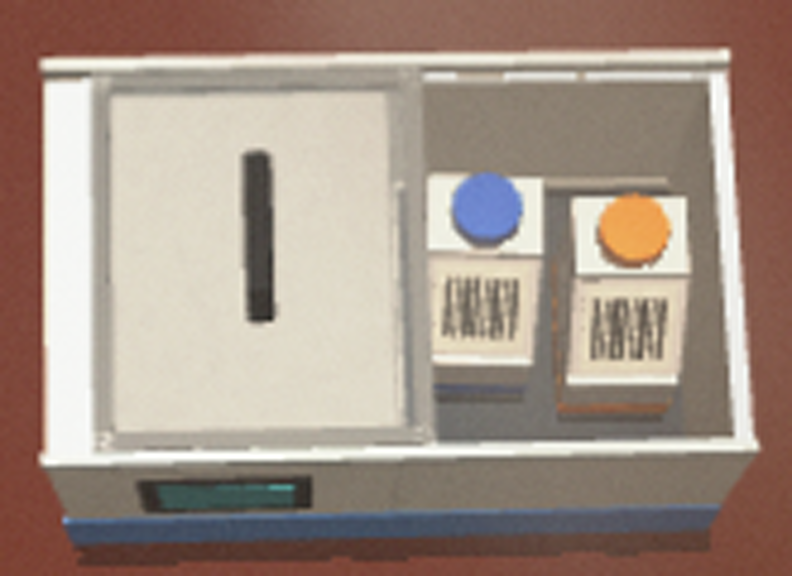

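```bash
python3 - <<'E'
from h import *
B=lambda l:np.array(l)/4.8+[242,55]-0.4
y=np.radians(2.5);Ry=np.array([[np.cos(y),np.sin(y)],[-np.sin(y),np.cos(y)]])
c=px2w(B([(42,60),(728,50),(758,445),(43,460)]),.140).mean(0)[:2]
print(np.round((px2w(B([(362,70),(685,66),(710,438),(372,443),(92,75),(418,72),(433,440),(95,450)]),.138)[:,:2]-c)@Ry.T,4))
E
```

```text
[[ 0.1008  0.0136]
 [ 0.1008 -0.1562]
 [-0.1036 -0.1555]
 [-0.1025  0.0152]
 [ 0.1003  0.1538]
 [ 0.0993 -0.0156]
 [-0.1016 -0.0154]
 [-0.1029  0.1534]]
```

The guard stands at about 0.159 m, against its stop, and both cartridges are unmoved. Now the scanner: move over it and descend.

>>> {"method": "jog_arm", "body": {"deltas": [[[-1, 19, 27, 0, 0, 0, 0.3], [-1, 19, 27, 0, 0, 0, 0], [-1, 0, 0, 30, 0, 0, 0], [-1, 0, 0, 35, 0, 0, 0], [-1, 0, 0, 35, 0, 0, 0], [-1, 0, 0, 30, 0, 0, 0], [-1, 0, 0, 15, 0, 0, 0], [-1, 0, 0, 0, 0, 0, 0]]]}}

```text
t: 6.65
tcp_pos: [0.4332, 0.3816, 0.0849]
tcp_rot: [-0.002, 0.032, 0.999, -0.002]
ft_force: [-0.6, -0.7, 0.2]
finger_gap: 1.0
finger_force: 0.0
```

```bash
python3 - <<'E'
from h import *
go(.4315,.386,.012,-3.5)
im=optics.snapshot("wrist")[:,:,::-1]; cv2.imwrite("pics/w.png",im)
p=w2px([[.4315,.386,.044],[.3537,.3907,.044]],"wrist");print(p)
E
```

```text
tcp [0.4332 0.3816 0.0849] t 6.65 turn [-0.24 -0.21 -0.15] shift before turn [ 1.7  4.6 72.9] after [ 1.9  4.3 72.9]
[[330.35523312 227.20505669]
 [330.60465907  83.9250595 ]]
```

View pics/w.png

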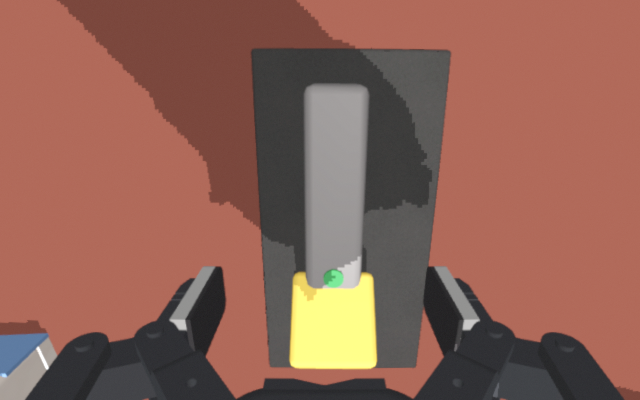

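The wrist picture shows the scanner's handle axis at about column 335, with the rear end at (336,84) and the head at (333,320). Against the prediction (330,84), that means about 3 mm more in +y. I'll correct for that and descend.

>>> {"method": "jog_arm", "body": {"deltas": [[[-1, 2, 7, 15, 0, 0, 0], [-1, 0, 0, 20, 0, 0, 0], [-1, 0, 0, 20, 0, 0, 0], [-1, 0, 0, 12, 0, 0, 0], [-1, 0, 0, 6, 0, 0, 0], [-1, 0, 0, 0, 0, 0, 0]]]}}

```text
t: 7.2
tcp_pos: [0.4334, 0.3899, 0.0152]
tcp_rot: [-0.0, 0.032, 0.999, -0.0]
ft_force: [0.2, 0.5, 0.4]
finger_gap: 1.003
finger_force: 0.0
```

>>> {"method": "jog_arm", "body": {"deltas": [[[0.1, 0, 0, 0, 0, 0, 0], [0.3, 0, 0, 0, 0, 0, 0], [1, 0, 0, 0, 0, 0, 0], [1, 0, 0, 0, 0, 0, 0], [1, 0, 0, 0, 0, 0, 0], [1, 0, 0, 0, 0, 0, 0], [1, 0, 0, 0, 0, 0, 0]]], "force": 50}}

```text
t: 7.78
tcp_pos: [0.4336, 0.3899, 0.0161]
tcp_rot: [0.0, 0.032, 0.999, 0.0]
ft_force: [-2.6, -3.5, 9.7]
finger_gap: 0.392
finger_force: 50.4
```

>>> {"method": "jog_arm", "body": {"deltas": [[[1, 0, 0, -4, 0, 0, 0], [1, 0, 0, -8, 0, 0, 0], [1, 0, 0, -12, 0, 0, 0], [1, 0, 0, -20, 0, 0, 0], [1, 0, 0, -30, 0, 0, 0], [1, 0, 0, -30, 0, 0, 0], [1, 0, 0, -30, 0, 0, 0], [1, 0, 0, -30, 0, 0, 0], [1, 0, 0, -16, 0, 0, 0], [1, 0, 0, -6, 0, 0, 0]]]}}

```text
t: 8.62
tcp_pos: [0.4341, 0.3906, 0.2053]
tcp_rot: [0.002, 0.032, 0.999, 0.002]
ft_force: [-0.2, 0.4, -1.4]
finger_gap: 0.391
finger_force: 50.2
```

```bash
python3 -c "
from h import *
print(get_state()['finger_gap']);go(.4545,-.1685,.174,3)"
```

```text
0.39125176190711836
tcp [0.4341 0.3906 0.2053] t 8.62 turn [ 0.2   0.19 -6.69] shift before turn [ -56.2 -556.7   29.4] after [   8.9 -559.4   31.3]
```

>>> {"method": "jog_arm", "body": {"deltas": [[[1, 0, 0, 0, 0, 0, -3.3], [1, 0, 0, 0, 0, 0, -3.4], [1, 0, -10, 0, 0, 0, 0], [1, 0, -20, 0, 0, 0, 0], [1, 0, -30, 0, 0, 0, 0], [1, 0, -30, 0, 0, 0, 0], [1, 0, -30, 0, 0, 0, 0], [1, 0, -30, 0, 0, 0, 0], [1, 0, -30, 0, 0, 0, 0], [1, 0, -30, 0, 0, 0, 0]]]}}

```text
t: 9.45
tcp_pos: [0.4437, 0.1778, 0.201]
tcp_rot: [-0.0, -0.025, 1.0, -0.0]
ft_force: [0.3, -0.0, -3.3]
finger_gap: 0.39
finger_force: 50.1
```

>>> {"method": "jog_arm", "body": {"deltas": [[[1, 1, -30, 0, 0, 0, 0], [1, 1, -30, 0, 0, 0, 0], [1, 1, -30, 0, 0, 0, 0], [1, 1, -30, 0, 0, 0, 0], [1, 1, -30, 0, 0, 0, 0], [1, 1, -30, 0, 0, 0, 0], [1, 1, -30, 0, 0, 0, 0], [1, 1, -30, 5, 0, 0, 0], [1, 1, -20, 5, 0, 0, 0], [1, 0, -10, 5, 0, 0, 0]]]}}

```text
t: 10.28
tcp_pos: [0.4483, -0.0932, 0.186]
tcp_rot: [-0.0, -0.023, 1.0, -0.0]
ft_force: [-0.5, 0.1, -3.5]
finger_gap: 0.393
finger_force: 50.2
```

```bash
python3 -c "
from h import *
print(get_state()['finger_gap']);go(.4545,-.1685,.174,3)"
```

```text
0.39304118673944816
tcp [ 0.4483 -0.0932  0.186 ] t 10.28 turn [-0.02 -0.02 -0.32] shift before turn [ -2.7 -75.5  12. ] after [ -2.2 -75.5  12. ]
```

>>> {"method": "jog_arm", "body": {"deltas": [[[1, -2, -20, 4, 0, 0, 0], [1, 0, -25, 4, 0, 0, 0], [1, 0, -20, 4, 0, 0, 0], [1, 0, -10, 0, 0, 0, 0], [1, 0, 0, 0, 0, 0, 0], [1, 0, 0, 0, 0, 0, 0], [1, 0, 0, 0, 0, 0, 0], [1, 0, 0, 0, 0, 0, 0]]]}}

```text
t: 10.95
tcp_pos: [0.4555, -0.1637, 0.1744]
tcp_rot: [0.0, -0.027, 1.0, 0.0]
ft_force: [-0.7, 0.4, -2.8]
finger_gap: 0.387
finger_force: 50.3
```

```bash
python3 - <<'E'
from h import *
go(.4545,-.1685,.174,3)
im=optics.snapshot("top")[:,:,::-1]; cv2.imwrite("pics/t2.png",cv2.resize(im[60:260,290:450],None,fx=3,fy=3,interpolation=cv2.INTER_CUBIC))
s=optics.snapshot("scene")[:,:,::-1]; cv2.imwrite("pics/s2.png",cv2.resize(s[110:330,220:470],None,fx=2.6,fy=2.6,interpolation=cv2.INTER_CUBIC))
E
```

```text
tcp [ 0.4555 -0.1637  0.1744] t 10.95 turn [0.02 0.01 0.07] shift before turn [ 1.3 -4.7  0.4] after [ 1.3 -4.8  0.4]
```

View pics/s2.png

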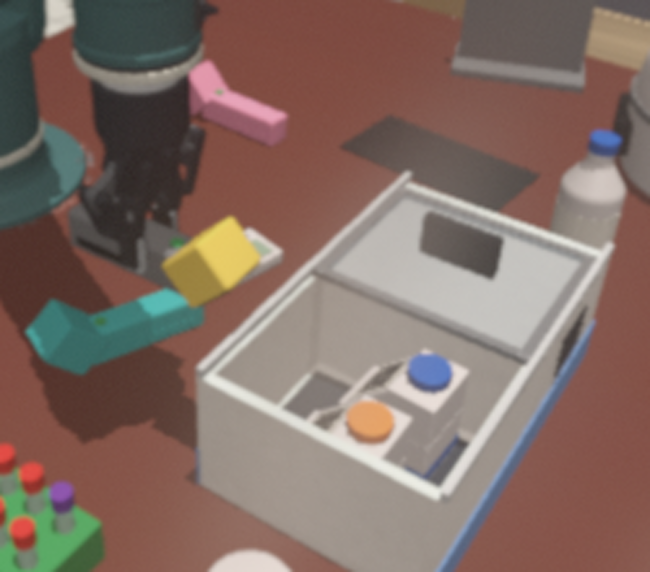

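View pics/t2.png

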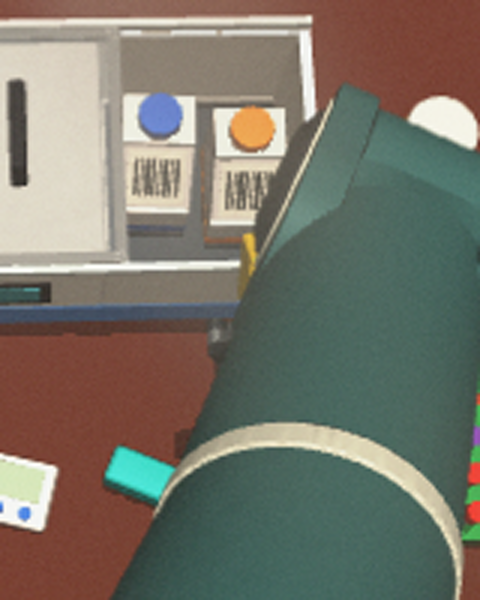

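The scanner hangs in the fingers, yellow head at (210,260) and green dot at (178,243) in the scene crop. The cartridges and guard look unmoved. I'll check its pitch against the model by projection.

```bash
python3 - <<'E'
from h import *
s=get_state();y=np.radians(3);t=np.array(s["tcp_pos"])
g=t+[-.002,0,.012]   # grip
Rz=R.from_euler('z',3,degrees=True)
for pitch in (0,5,-5):
    Q=Rz*R.from_euler('y',pitch,degrees=True)
    f=lambda p:g+Q.apply(np.array(p)-[-.012,0,.024])
    # dot(top), handle rear top corners, window
    P=[f([.020,0,.040]),f([-.09,.015,.038]),f([-.09,-.015,.038]),f([-.09,-.015,.002])]
    print(pitch,np.round((w2px(P,"scene")-[220,110])*2.6).tolist())
    w=f([.071,0,.020]);W=Q*R.from_euler('y',135,degrees=True);W=R.from_matrix(np.c_[np.cross([0,1,0],[0,0,1]),[0,1,0],[0,0,1]]) and W
    z=Q.apply([.7071,0,-.7071]);yy=Q.apply([0,1,0]);xx=np.cross(yy,z)
    d=np.array([.6342,-.159,.083])-w;print(np.round([d@xx,d@yy,d@z],4))
E
```

```text
0 [[177.0, 243.0], [89.0, 194.0], [65.0, 210.0], [69.0, 243.0]]
[ 0.0013 -0.0045  0.1393]
5 [[178.0, 246.0], [89.0, 188.0], [66.0, 204.0], [67.0, 236.0]]
[-0.016  -0.0045  0.1338]
-5 [[175.0, 240.0], [89.0, 200.0], [65.0, 216.0], [72.0, 250.0]]
[ 0.019  -0.0045  0.1433]
```

The pitch fits 0°. I'll centre it by 5 mm and hold.

>>> {"method": "jog_arm", "body": {"deltas": [[[1, 1, -2, 0, 0, 0, 0], [1, 0, -2, 0, 0, 0, 0], [1, 0, 0, 0, 0, 0, 0], [1, 0, 0, 0, 0, 0, 0], [1, 0, 0, 0, 0, 0, 0], [1, 0, 0, 0, 0, 0, 0], [1, 0, 0, 0, 0, 0, 0], [1, 0, 0, 0, 0, 0, 0], [1, 0, 0, 0, 0, 0, 0], [1, 0, 0, 0, 0, 0, 0]]]}}

```text
t: 11.88
tcp_pos: [0.4547, -0.1688, 0.1743]
tcp_rot: [-0.0, -0.026, 1.0, -0.0]
ft_force: [-0.1, -0.5, -2.7]
finger_gap: 0.39
finger_force: 50.3
```

>>> {"method": "jog_arm", "body": {"deltas": [[[1, 0, 0, 0, 0, 0, 0], [1, 0, 0, 0, 0, 0, 0], [1, 0, 0, 0, 0, 0, 0], [1, 0, 0, 0, 0, 0, 0], [1, 0, 0, 0, 0, 0, 0], [1, 0, 0, 0, 0, 0, 0], [1, 0, 0, 0, 0, 0, 0], [1, 0, 0, 0, 0, 0, 0], [1, 0, 0, 0, 0, 0, 0], [1, 0, 0, 0, 0, 0, 0]]]}}

```text
t: 12.72
tcp_pos: [0.4547, -0.1688, 0.1743]
tcp_rot: [0.0, -0.026, 1.0, -0.0]
ft_force: [-0.1, 0.4, -2.2]
finger_gap: 0.39
finger_force: 50.3
```

>>> {"method": "jog_arm", "body": {"deltas": [[[1, 0, 0, 0, 0, 0, 0], [1, 0, 0, 0, 0, 0, 0], [1, 0, 0, 0, 0, 0, 0], [1, 0, 0, 0, 0, 0, 0], [1, 0, 0, 0, 0, 0, 0], [1, 0, 0, 0, 0, 0, 0], [1, 0, 0, 0, 0, 0, 0], [1, 0, 0, 0, 0, 0, 0]]]}}

```text
t: 13.38
tcp_pos: [0.4547, -0.1688, 0.1743]
tcp_rot: [-0.0, -0.026, 1.0, -0.0]
ft_force: [0.4, 0.7, -3.0]
finger_gap: 0.393
finger_force: 50.3
```

```bash
python3 -c "
from h import *
go(.4400,.391,.205,-3.6)"
```

```text
tcp [ 0.4547 -0.1688  0.1743] t 13.38 turn [-0.   -0.    6.61] shift before turn [-14.7 559.8 -30.7] after [ 49.9 557.7 -30.7]
```

>>> {"method": "jog_arm", "body": {"deltas": [[[1, 0, 0, -10, 0, 0, 0], [1, 0, 10, -12, 0, 0, 0], [1, 0, 20, -9, 0, 0, 0], [1, 0, 30, 0, 0, 0, 0], [1, 0, 30, 0, 0, 0, 0], [1, 0, 30, 0, 0, 0, 0], [1, 0, 30, 0, 0, 0, 0], [1, 0, 30, 0, 0, 0, 0], [1, 0, 30, 0, 0, 0, 0], [1, 0, 30, 0, 0, 0, 0]]]}}

```text
t: 14.22
tcp_pos: [0.442, 0.0723, 0.2062]
tcp_rot: [0.0, -0.026, 1.0, 0.0]
ft_force: [0.6, -1.1, -2.1]
finger_gap: 0.388
finger_force: 50.4
```

>>> {"method": "jog_arm", "body": {"deltas": [[[1, -1, 30, 0, 0, 0, 0], [1, -1, 30, 0, 0, 0, 0], [1, -1, 30, 0, 0, 0, 0], [1, -1, 30, 0, 0, 0, 0], [1, -1, 30, 0, 0, 0, 0], [1, -1, 30, 0, 0, 0, 0], [1, -1, 30, 0, 0, 0, 0], [1, -1, 20, 0, 0, 0, 0], [1, 0, 10, 0, 0, 0, 3.3], [1, 0, 0, 0, 0, 0, 3.3]]]}}

```text
t: 15.05
tcp_pos: [0.437, 0.3136, 0.2058]
tcp_rot: [0.0, 0.031, 1.0, 0.0]
ft_force: [-1.0, -0.3, -2.3]
finger_gap: 0.384
finger_force: 50.3
```

```bash
python3 -c "
from h import *
go(.4400,.393,.017,-3.6)"
```

```text
tcp [0.437  0.3136 0.2058] t 15.05 turn [0.02 0.01 0.04] shift before turn [  2.   79.4 188.9] after [  2.   79.5 188.8]
```

>>> {"method": "jog_arm", "body": {"deltas": [[[1, 2, 20, 0, 0, 0, 0], [1, 0, 30, 10, 0, 0, 0], [1, 0, 20, 20, 0, 0, 0], [1, 0, 9, 30, 0, 0, 0], [1, 0, 0, 30, 0, 0, 0], [1, 0, 0, 30, 0, 0, 0], [1, 0, 0, 25, 0, 0, 0], [1, 0, 0, 15, 0, 0, 0], [1, 0, 0, 10, 0, 0, 0], [1, 0, 0, 0, 0, 0, 0]]]}}

```text
t: 15.88
tcp_pos: [0.44, 0.3894, 0.034]
tcp_rot: [-0.001, 0.031, 1.0, -0.001]
ft_force: [-0.5, -0.8, -2.0]
finger_gap: 0.387
finger_force: 50.3
```

>>> {"method": "jog_arm", "body": {"deltas": [[[1, 0, 0, 6, 0, 0, 0], [1, 0, 0, 4, 0, 0, 0], [1, 0, 0, 0, 0, 0, 0], [1, 0, 0, 0, 0, 0, 0]]]}}

```text
t: 16.22
tcp_pos: [0.4407, 0.3901, 0.0258]
tcp_rot: [0.0, 0.031, 1.0, 0.0]
ft_force: [-0.6, -0.3, -2.7]
finger_gap: 0.385
finger_force: 50.4
```

>>> {"method": "jog_arm", "body": {"deltas": [[[1, 0, 3, 4, 0, 0, 0], [1, 0, 0, 2, 0, 0, 0], [1, 0, 0, 2, 0, 0, 0], [1, 0, 0, 0, 0, 0, 0], [1, 0, 0, 0, 0, 0, 0]]]}}

```text
t: 16.63
tcp_pos: [0.4406, 0.3928, 0.0171]
tcp_rot: [-0.0, 0.031, 1.0, -0.0]
ft_force: [0.1, 0.8, -2.4]
finger_gap: 0.386
finger_force: 50.4
```

>>> {"method": "jog_arm", "body": {"deltas": [[[1, 0, 0, 1, 0, 0, 0], [1, 0, 0, 0.5, 0, 0, 0], [1, 0, 0, 0, 0, 0, 0], [1, 0, 0, 0, 0, 0, 0]]]}}

```text
t: 16.97
tcp_pos: [0.4407, 0.3929, 0.0161]
tcp_rot: [0.0, 0.031, 1.0, 0.0]
ft_force: [-2.3, -2.9, 4.4]
finger_gap: 0.388
finger_force: 51.3
```

The force has changed sign, so it is on the mat. I'll release and rise.

>>> {"method": "jog_arm", "body": {"deltas": [[[0, 0, 0, 0, 0, 0, 0], [-0.5, 0, 0, 0, 0, 0, 0], [-1, 0, 0, 0, 0, 0, 0], [-1, 0, 0, 0, 0, 0, 0], [-1, 0, 0, 0, 0, 0, 0], [-1, 0, 0, 0, 0, 0, 0], [-1, 0, 0, -10, 0, 0, 0], [-1, 0, 0, -25, 0, 0, 0], [-1, 0, 0, -35, 0, 0, 0], [-1, 0, 0, -35, 0, 0, 0]]]}}

```text
t: 17.8
tcp_pos: [0.4402, 0.3925, 0.1223]
tcp_rot: [-0.0, 0.031, 1.0, -0.001]
ft_force: [0.5, 0.6, -0.2]
finger_gap: 1.0
finger_force: 0.0
```

>>> {"method": "jog_arm", "body": {"deltas": [[[-1, 0, 0, -35, 0, 0, 0], [-1, 0, 0, -35, 0, 0, 0], [-1, 0, 0, 0, 0, 0, 0], [-1, 0, 0, 0, 0, 0, 0]]]}}

```text
t: 18.13
tcp_pos: [0.4413, 0.3935, 0.1936]
tcp_rot: [0.001, 0.031, 1.0, 0.002]
ft_force: [-0.0, 0.2, -0.9]
finger_gap: 1.003
finger_force: 0.0
```

```bash
python3 - <<'E'
from h import *
w=optics.snapshot("wrist")[:,:,::-1]; t=optics.snapshot("top")[:,:,::-1]
cv2.imwrite("pics/end.png",np.vstack([cv2.resize(w,(480,300)),cv2.resize(t,(480,300))]))
E
```

```text
(no output)
```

View pics/end.png

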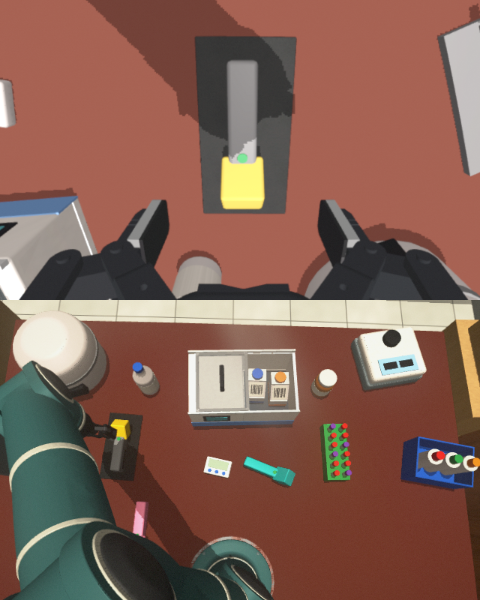

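The scanner lies upright and centred on the mat, handle at (242,110) and head at (243,182). The guard is open, the cartridges are in place, and the robot touches nothing.

```bash
python3 -c "
from workcell import close_job
print(close_job())"
```

```text
the job is handed in; nothing more can be done
None
```

I handed the job in at about 18 s with the guard open against its stop, the orange label scanned from about 14 cm with a hold of over 2 s, and the scanner back upright on its mat; the hand-in returned no verdict.

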